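Open the oxide lockbox in the ceramics studio

ROBOT

A 7-joint arm with a two-finger parallel gripper is mounted at the origin on the work surface. World frame = base frame: x ahead of the robot, y to its left, z up, the work surface at z = 0. Lengths are in m, angles in rad, forces in N, time in s.
With the tool pointing down it reaches from about 0.4 to 0.875 m from the base axis. Payload 19.3 kg.
Tool frame: the origin (TCP) lies midway between the tips of the shut fingers; the grasp point (between the pads) lies 19 mm behind it; x points along the fingers, y is the direction in which the jaws open and shut, and the axes are right-handed (so a half turn about x gives the same grasp; the last joint's range is limited). The gripper opens to 85 mm and grips with 20 to 120 N. Pads are 22 mm wide; open, the fingers measure 114 mm over their backs; the gripper's body (76 mm by 85 mm) begins 54 mm behind the grasp point. The pads swing forward as they close: fully open they stand 13 mm farther back than shut.
Start: joints at [1.18, 0.521, -0.036, 1.599, 0.021, 1.021, -0.113], TCP at [0.197, -0.593, 0.231] pointing down, gripper open.
Joint ranges: [-2.91, 2.91], [-0.3, 2.13], [-1.5, 1.42], [0.17, 2.43], [-1.26, 4.41], [0.16, 1.93], [-2.52, 2.52]. Speed limits (rad/s): [1.89, 1.89, 2.39, 2.39, 3.01, 3.01, 3.01].

INTERFACE

Orientations are given as [roll, pitch, yaw] about the fixed x, y, z axes, in that order (R = Rz(yaw) Ry(pitch) Rx(roll)).
In Python, from workcell import telemetry, vision, workorder gives the robot as it stands. The module is installed in compiled form; this text tells all that it offers.
- The arm moves only by the tool play_rows, never from a script. Its argument "deltas" is a list of rows, each a list of 7 numbers: the shift along the world's x, y, z in mm, then the turn, a rotation vector about the world's x, y, z in degrees, then the finger opening in mm, from 0 to 85.4. In form: [[x, y, z, wx, wy, wz, jaw], ...]. A call has 1 to 8 rows; each row shifts and turns the commanded pose from where the row before left it; what a row does not reach is not made up. A row lasts 1/8 s, in which the tool goes at most 62.5 mm and 10.7 degrees, less where a joint would pass 70% of its speed; a pose out of reach is approached as far as the arm can. A call with a gripper value outside its range is refused whole. The fingers move at their own pace and stop on an object; "grip_force" is the grip in N (left out, the last holds). Time passes only in rows, so rows that do not move let the fingers close. It gives the time, the measured TCP pose, the force and the opening at its end, in the units of the state.
- telemetry.observe(): the state, without advancing time (a new reading comes with each control period).
- vision.grab_frame(name): name is "scene" or "top"; returns the picture (400x640x3 uint8, red, green, blue); there is no depth.
- vision.camera_info(name): a dict with "mtx" (3x3 intrinsics, pixels), "rvec" (rotation vector, rad) and "tvec" (3), from world to camera coordinates, as OpenCV has them. Camera axes: x right, y down, z forward; pixel columns grow to the right and rows downward; lengths in m; the calibration is good to about 2 mm. A picture is of the moment at which its call begins. camera_info takes no time and is no camera call.
- workorder.job_done(): hands the job in, once; it reports no verdict.
The state is a dict: "clock": time; "qpos": joint angles; "qd": joint speeds; "joint_efforts": joint torques, N m; "position": TCP position; "tool_rot": TCP orientation; "force": force on the tool from outside, world axes, zero at the start; "moment": the same for the moment, N m; "grip_width": finger opening in m.
Only numpy, scipy, OpenCV 4.12 (cv2) and the standard library are available. Lean on these libraries where they do the work, as an engineer would, in place of code of your own. Each camera call takes 0.05 s, during which the arm holds its last target. There are 200 camera calls.

TASK

Open the studio's oxide lockbox: first take the white jar off its lid and stand it gently, upright, on the middle of the ware board, between the cup and the brush can. Then dial 28-33-21: turn right (clockwise) past 28 twice and stop at 28 the third time, turn left past 33 once and stop at 33 the second time, then turn right straight to 21. Slide the bolt handle sideways towards the dial's side of the lid, raise the lid at least 60 degrees and leave it standing open, with the cup, the brush can and the banding wheel undisturbed.

Things in the scene. Friction and masses are not known exactly. Their poses are not given: they have to be found in the camera images.
- lockbox: Grey steel lockbox fixed to the bench, 220 (x) by 280 (y) by 100 mm, closed by an 8 mm lid plate whose top is 108.5 mm above the bench. Origin: centre of the underside; x runs from the front (handle side) to the hinge side, y from the jar side to the dial side, z up.
- lid_hinge (a point): Middle of the lid's hinge line, along the lid's far upper edge, 110 mm in +x from the box's centre and 100.5 mm above its underside; the hinge axis is the box's y. The point turns with the lid.
- lid (a joint): Lid angle, rad: 0 shut, grows as the front edge rises, stop at 1.6. The stiff hinge holds the lid wherever it is left; lifting it at the handle takes about 15 N once the bolt is drawn. A drawn bolt is needed: its tip sits under a keeper in the box wall.
- dial_center (a point): Centre of the face of the dial, an aluminium disc 100 mm across on the lid, face 18 mm over the lid's top and 126.5 mm over the bench; hub 4 mm high, 32 mm across. Axis vertical with the lid shut, 20 mm in +x and 65 mm in +y of the box's centre. 40 lines without figures, longer at the fives, longest at the tens, are numbered 0 to 39 clockwise; the 0 line is the spinner's.
- dial (a joint): Dial angle, rad, counted over many turns, no stops; grows as the dial turns left (anticlockwise from above). Reading = number at the index = angle / 9 degrees, modulo 40: at 0 the spinner stands at the index, at n it stands n x 9 degrees anticlockwise of it. Turning takes 0.05 to 0.15 N m. A three-wheel pack follows with lost motion: directions and passes count, each number to one division.
- spinner_grip (a point): Grip point of the spinner: an upright black knob on the dial by which it is wound round like a crank, 20 mm in diameter, standing 44 mm above the dial's face, 36 mm from the dial's axis; it revolves freely on its own pin. This point is on its axis 28 mm above the face.
- bolt (a joint): Bolt travel, m: 0 shot, 0.022 fully drawn, grows as the handle slides to the box's +y (towards the dial's side). It slides against 2.5 N of friction, stays where it is left, and is blocked after about 2 mm unless the combination has been dialed. Above 0.016 the lid is free.
- handle_mid (a point): Middle of the bolt's handle, which also lifts the lid: a round steel bar 13 mm thick and 100 mm long along the box's y, on two posts at its ends, its axis 37 mm above the lid top and 45 mm above the hinge line, 190 mm in front (-x) of the hinge line with the lid shut; at y = 0 of the box with the bolt shot. The lid plate reaches 30 mm further forward under it. The round bar can turn in the grip while the lid is raised.
- jar: White ceramic jar with a lid, loose, standing on the lockbox lid: 56 mm in diameter up to 60 mm, then a 51 mm cap; 75 mm tall in all, 0.2 to 0.4 kg. Origin: centre of its underside.
- ware_board: Wooden ware board fixed to the bench, 340 (x) by 130 (y) by 18 mm. Origin: centre of its underside. The cup and the brush can stand on it near its two ends, 107 to 118 mm from its centre along its x.
- bisque_cup: Terracotta cup on the board, 84 mm across, 85 mm tall; leave it alone. Origin: centre of its underside.
- brush_can: Aluminium can on the board, 72 mm across and 110 mm tall, with brushes standing in it up to 225 mm; leave it alone. Origin: centre of its underside.
- banding_wheel: Potter's banding wheel, an aluminium turntable 176 mm across and 92 mm high on a 120 mm foot; leave it alone. Origin: centre of its underside.
- index_mark (a point): Fixed white bar on the dark 116 mm bezel round the dial, at its front (the box's -x side), 60 mm from the dial's axis: the index against which the dial is read.

How it is judged:
By the outcome, as a careful person would: the job done as asked, in the order asked, and still so for the second after the job is handed in, with the robot touching nothing.
It also fails if it takes over 72 s, if anything falls off the work surface, if the arm or the gripper's body presses on something with over 40 N, if the wrist force passes 120 N, or if a joint passes its speed limit or range.

## Working session

There is one attempt and no reset: what is moved stays moved. The work goes in short steps, Python scripts to look and compute and a tool call to move; the robot and the scene stay as the last step left them, time stands still between calls to the robot, and variables do not carry over. Pictures are saved under pics/ and viewed, about 8 in all and at most 12, crops included, and the job is handed in when it is done.

Besides the shell and the picture viewer there is one more tool, called after "Emit:" as a command line: name --pt "numbers of a row" for each row, then --argument value for the rest. play_rows: Moves the arm, as the interface text tells. Its arguments: {"type":"object","properties":{"deltas":{"type":"array","items":{"type":"array","items":{"type":"number"}}},"grip_force":{"type":"number"}},"required":["deltas"]}

```bash
mkdir -p pics; cat > h.py <<'E'
import numpy as np, cv2
from workcell import telemetry, vision, workorder
def grab(n,f,crop=None,s=1):
    im=vision.grab_frame(n)
    np.save('pics/'+f+'.npy',im)
    save(im,f,crop,s); return im
def save(im,f,crop=None,s=1):
    if crop: im=im[crop[1]:crop[3],crop[0]:crop[2]]
    im=cv2.resize(im,None,fx=s,fy=s,interpolation=cv2.INTER_CUBIC)
    cv2.imwrite('pics/'+f+'.png',cv2.cvtColor(im,cv2.COLOR_RGB2BGR))
def cam(n):
    c=vision.camera_info(n); return [np.array(c[k],float) for k in('mtx','rvec','tvec')]
def ray(n,u,v,z):
    K,r,t=cam(n); R=cv2.Rodrigues(r)[0]; o=-R.T@t.ravel()
    d=R.T@np.linalg.inv(K)@[u,v,1]; return o+d*(z-o[2])/d[2]
def proj(n,P):
    K,r,t=cam(n); return cv2.projectPoints(np.array(P,float).reshape(-1,1,3),r,t,K,None)[0].reshape(-1,2)
def st():
    s=telemetry.observe()
    for k in ('clock','qpos','position','tool_rot','force','moment','grip_width'): print(k,np.round(s[k],4))
    return s
E
python3 - <<'E'
from h import *
st(); grab('top','top0',None,1.25); grab('scene','sc0',None,1.25)
for n in('top','scene'):
    K,r,t=cam(n);print(n,K.tolist(),(-cv2.Rodrigues(r)[0].T@t.ravel()).round(3))
E
```

```text
clock 0.0
qpos [ 1.1798  0.522  -0.0364  1.6     0.0212  1.0211 -0.1128]
position [ 0.1969 -0.5928  0.2307]
tool_rot [-1.5179  1.5697  1.9445]
force [-0.8923 -0.1998 -0.0263]
moment [-0.0138 -0.022  -0.0119]
grip_width 0.0855
top [[517.1388494099763, 0.0, 314.52993332152766], [0.0, 517.1388494099763, 209.97938223434392], [0.0, 0.0, 1.0]] [ 4.690e-01 -1.000e-03  1.521e+00]
scene [[410.663904790181, 0.0, 318.2885069105481], [0.0, 410.663904790181, 197.4791934660881], [0.0, 0.0, 1.0]] [ 1.22  -0.039  1.118]
```

View pics/top0.png

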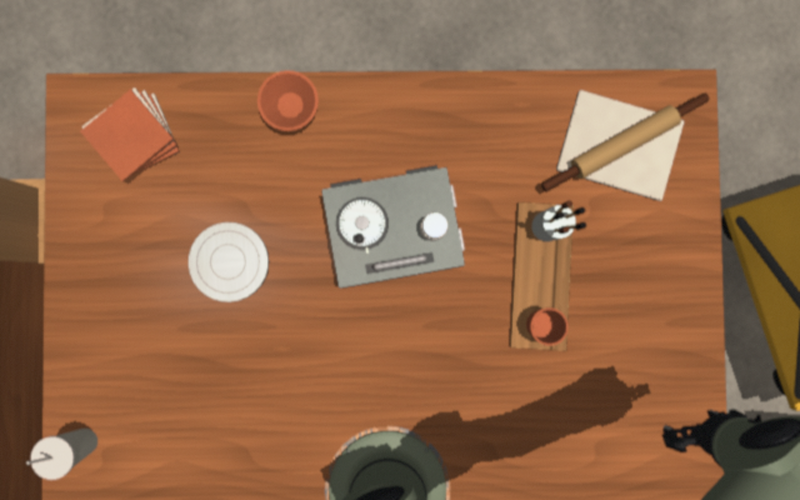

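View pics/sc0.png

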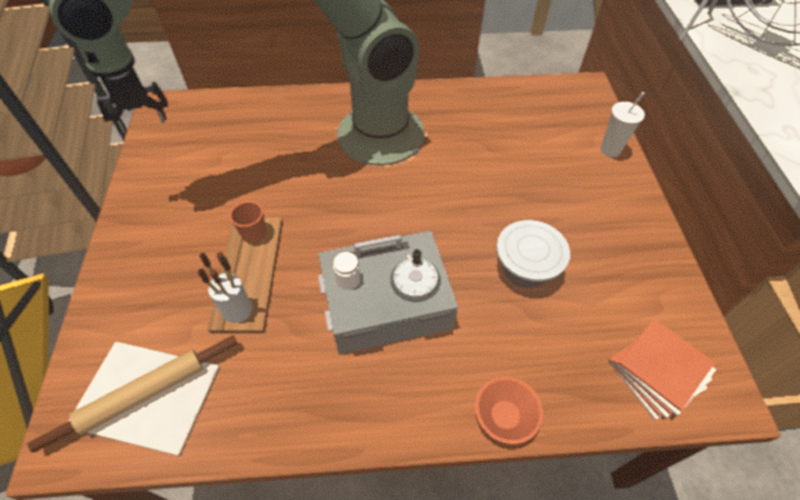

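The top view shows the box with its dial at about (362,222), jar (434,226) and handle (400,263) in the 1.25x picture. The board lies at (541,275), with the can at its far end and the cup at its near end. I'll enlarge this view.

```bash
python3 - <<'E'
from h import *
a=np.load('pics/top0.npy')
save(a,'c1',(255,130,375,234),5.7)
save(a,'c2',(395,155,475,285),4.5)
E
```

```text
(no output)
```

View pics/c1.png

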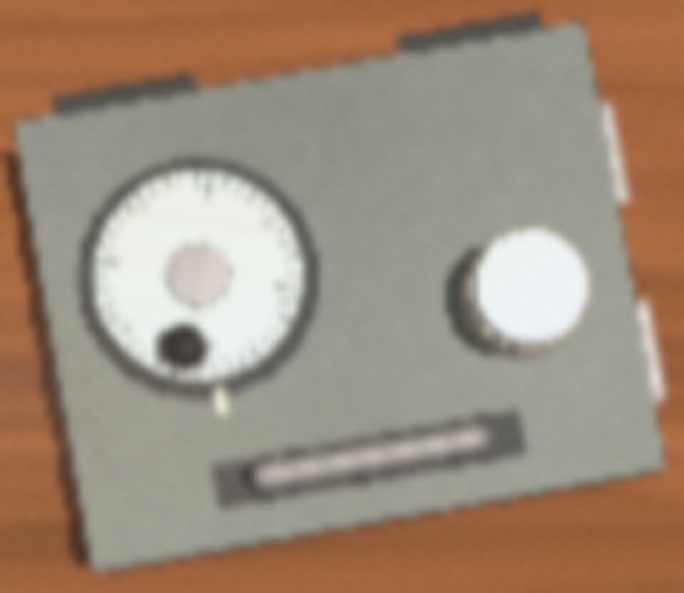

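View pics/c2.png

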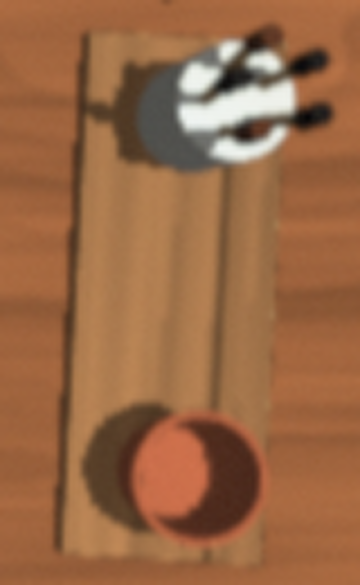

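```bash
cat > meas.py <<'E'
from h import *
f=lambda x,y,z:ray('top',255+(x+.5)/5.7-.5,130+(y+.5)/5.7-.5,z)[:2]
g=lambda x,y,z:ray('top',395+(x+.5)/4.5-.5,155+(y+.5)/4.5-.5,z)[:2]
C=[f(*p,.1085) for p in((17,125),(583,22),(662,467),(95,570))]
ctr=np.mean(C,0); print('lid corners',np.round(C,4).tolist(),'sides',[round(np.linalg.norm(C[i]-C[i-1]),4) for i in range(4)])
# box y axis: jar side(right)->dial side(left)
ey=(C[0]-C[1])+(C[3]-C[2]); ex=(C[0]-C[3])+(C[1]-C[2])
a1=np.arctan2(-ey[0],ey[1]); a2=np.arctan2(ex[1],ex[0]); a=(a1+a2)/2
print('yaw',np.degrees([a1,a2]))
R=np.array([[np.cos(a),-np.sin(a)],[np.sin(a),np.cos(a)]])
print('box',ctr)
for n,p,q in(('dial',f(198,276,.1285),(.02,.065)),('handle',(f(258,473,.15)+f(488,437,.15))/2,(-.08,0)),('index',f(221,401,.1115),(-.04,.065))):
    print(n,p.round(4),'model',(ctr+R@q).round(4))
d=ctr+R@[.02,.065]
k=f(183,347,.1705); v=R.T@(k-d); print('knob',k,'r',np.linalg.norm(v),'ccw from index',np.degrees(np.arctan2(v[1],v[0]))-180)
print('jar',f(532,287,.1835))
B=[g(*p,.018) for p in((85,32),(280,42),(262,562),(58,550))]
print('board',np.round(B,4).tolist(),np.mean(B,0),[round(np.linalg.norm(B[i]-B[i-1]),4) for i in range(4)])
print('cup',g(200,477,.103),'can',g(238,105,.128))
b=(B[0]+B[1]-B[2]-B[3]);print('board yaw',np.degrees(np.arctan2(b[1],b[0])))
E
python3 meas.py
```

```text
lid corners [[0.6849, 0.1358], [0.7325, -0.1374], [0.5172, -0.1724], [0.4706, 0.0998]] sides [np.float64(0.2172), np.float64(0.2773), np.float64(0.2181), np.float64(0.2762)]
yaw [9.80378106 9.38732541]
box [ 0.60131591 -0.01854823]
dial [0.6092 0.0487] model [0.6102 0.0489]
handle [ 0.5228 -0.0328] model [ 0.5224 -0.0319]
index [0.5508 0.0388] model [0.551  0.0389]
knob [0.57240244 0.054358  ] r 0.03819409609455755 ccw from index -17.847423406069908
jar [ 0.59729589 -0.10522456]
board [[0.6648, -0.3109], [0.6572, -0.4379], [0.3205, -0.4192], [0.3297, -0.2875]] [ 0.49304201 -0.36387752] [np.float64(0.3359), np.float64(0.1273), np.float64(0.3372), np.float64(0.1321)]
cup [ 0.38090072 -0.35873438] can [ 0.60554814 -0.3797393 ]
board yaw -3.580561580122429
```

Emit:
play_rows --pt "25 30.5 6 0 0 -1.15 85" --pt "25 30.5 6 0 0 -1.15 85" --pt "25 30.5 6 0 0 -1.15 85" --pt "25 30.5 6 0 0 -1.15 85" --pt "25 30.5 6 0 0 -1.15 85" --pt "25 30.5 6 0 0 -1.15 85" --pt "25 30.5 6 0 0 -1.15 85" --pt "25 30.5 6 0 0 -1.15 85" --grip_force 30

```text
clock: 1.1
position: [0.3976, -0.3479, 0.2793]
tool_rot: [-0.693, 1.57, 2.608]
force: [0.5, 0.0, -0.2]
grip_width: 0.0849
```

Emit:
play_rows --pt "25 30.5 0 0 0 -1.15 85" --pt "25 30.5 0 0 0 -1.15 85" --pt "25 30.5 0 0 0 -1.15 85" --pt "25 30.5 0 0 0 -1.15 85" --pt "25 30.5 0 0 0 -1.15 85" --pt "25 30.5 0 0 0 -1.15 85" --pt "25 30.5 0 0 0 -1.15 85" --pt "25 30.5 0 0 0 -1.15 85"

```text
clock: 2.1
position: [0.5976, -0.1041, 0.279]
tool_rot: [-0.028, 1.57, 3.113]
force: [-0.3, -0.8, -0.0]
grip_width: 0.0853
```

```bash
cat >> h.py <<'E'
from scipy.spatial.transform import Rotation as Ro
def jaw():
    s=telemetry.observe(); M=Ro.from_euler('xyz',s['tool_rot']).as_matrix()
    print('t',round(s['clock'],2),'pos',np.round(np.array(s['position'])*1000,1),'x-axis',M[:,0].round(3),'jaw deg',round(float(np.degrees(np.arctan2(M[1,1],M[0,1]))),2),'F',np.round(s['force'],1),'M',np.round(s['moment'],2),'w',round(s['grip_width']*1000,1),'q',np.round(s['qpos'],2))
E
python3 -c "
from h import *;jaw()"
```

```text
t 2.1 pos [ 597.6 -104.1  279. ] x-axis [-0.001  0.    -1.   ] jaw deg -90.07 F [-0.3 -0.8 -0. ] M [-0.04  0.05 -0.02] w 85.3 q [ 0.19  0.45 -0.16  1.59  0.08  1.11 -1.57]
```

Emit:
play_rows --pt "0 -1 -22 0 0 0 85" --pt "0 0 -24 0 0 0 85" --pt "0 0 -24 0 0 0 85" --pt "0 0 -24 0 0 0 85" --pt "0 0 -22 0 0 0 85" --pt "0 0 -20 0 0 0 85" --pt "0 0 -12 0 0 0 85" --pt "0 0 -8 0 0 0 85"

```text
clock: 3.1
position: [0.597, -0.1061, 0.1228]
tool_rot: [-0.244, 1.57, 2.897]
force: [0.1, -0.1, 0.3]
grip_width: 0.085
```

Emit:
play_rows --pt "0 0 0 0 0 0 50" --pt "0 0 0 0 0 0 50" --pt "0 0 0 0 0 0 50" --pt "0 0 0 0 0 0 50" --pt "0 0 0 0 0 0 50" --grip_force 30

```text
clock: 3.72
position: [0.5974, -0.106, 0.124]
tool_rot: [-3.095, 1.57, 0.046]
force: [-1.9, 1.3, 7.4]
grip_width: 0.0555
```

Emit:
play_rows --pt "0 0 8 0 0 0 50" --pt "0 0 20 0 0 0 50" --pt "0 0 30 0 0 0 50" --pt "0 0 25 0 0 0 50" --pt "-8 -12 12 0 0 0 50" --pt "-15 -22 0 0 0 0 50" --pt "-18 -30 0 0 0 0 50" --pt "-18 -30 0 0 0 0 50"

```text
clock: 4.72
position: [0.5364, -0.2018, 0.2179]
tool_rot: [0.156, 1.57, -2.986]
force: [0.9, -0.2, -4.0]
grip_width: 0.0554
```

Emit:
play_rows --pt "-18 -30 0 0 0 0 50" --pt "-15 -30 0 0 0 0 50" --pt "-10 -30 0 0 0 0 50" --pt "-2 -30 0 0 0 0 50" --pt "0 -25 0 0 0 0 50" --pt "0 -14 0 0 0 0 50" --pt "0 -6 0 0 0 0 50" --pt "0 0 0 0 0 0 50"

```text
clock: 5.72
position: [0.493, -0.3648, 0.2181]
tool_rot: [-1.016, 1.57, 2.125]
force: [0.3, 0.9, -3.9]
grip_width: 0.0555
```

```bash
python3 -c "
from h import *;jaw();save(np.hstack([grab('top','t1')[140:300,380:500],grab('scene','s1')[120:280,130:290]]),'m1',None,2.8)"
```

```text
t 5.72 pos [ 493.  -364.8  218.1] x-axis [-0.  0. -1.] jaw deg -90.01 F [ 0.3  0.9 -3.9] M [-0.02 -0.01 -0.  ] w 55.5 q [ 0.62  0.52 -0.11  1.64  0.07  0.99 -1.09]
```

View pics/m1.png

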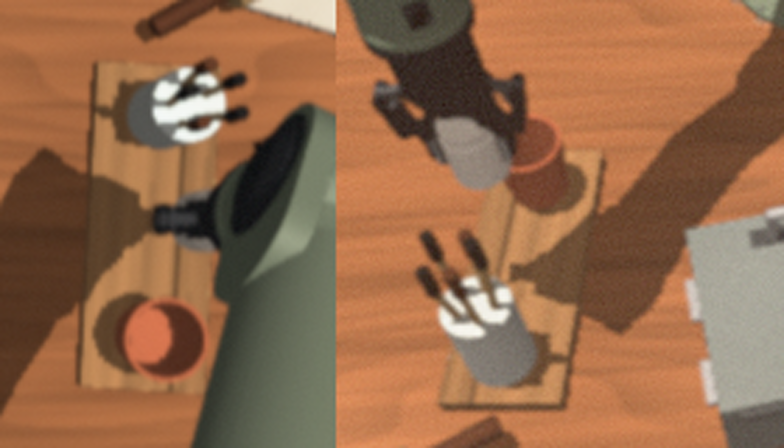

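Picture m1 shows the jar held upright over the middle of the board, clear of both the cup and the can. I'll lower it now.

Emit:
play_rows --pt "0 0 -15 0 0 0 50" --pt "0 0 -28 0 0 0 50" --pt "0 0 -30 0 0 0 50" --pt "0 0 -30 0 0 0 50" --pt "0 0 -30 0 0 0 50" --pt "0 0 -24 0 0 0 50" --pt "0 0 -14 0 0 0 50" --pt "0 0 -6 0 0 0 50"

```text
clock: 6.82
position: [0.4929, -0.3647, 0.0404]
tool_rot: [-0.651, 1.57, 2.491]
force: [0.4, -0.4, -3.1]
grip_width: 0.0552
```

Emit:
play_rows --pt "0 0 -2 0 0 0 50" --pt "0 0 -1.5 0 0 0 50" --pt "0 0 -1 0 0 0 50"

```text
clock: 7.2
position: [0.4933, -0.3653, 0.0372]
tool_rot: [2.549, 1.57, -0.593]
force: [0.0, 0.6, -3.5]
grip_width: 0.0559
```

Emit:
play_rows --pt "0 0 -1 0 0 0 50" --pt "0 0 -1 0 0 0 50" --pt "0 0 -0.7 0 0 0 50" --pt "0 0 0 0 0 0 50"

```text
clock: 7.7
position: [0.493, -0.3651, 0.034]
tool_rot: [-0.864, 1.571, 2.277]
force: [0.2, -0.1, -3.3]
grip_width: 0.0555
```

Emit:
play_rows --pt "0 0 -0.7 0 0 0 50" --pt "0 0 -0.6 0 0 0 50" --pt "0 0 0 0 0 0 50"

```text
clock: 8.07
position: [0.4931, -0.3652, 0.0336]
tool_rot: [2.322, 1.57, -0.82]
force: [-3.9, 2.6, 11.4]
grip_width: 0.0557
```

Emit:
play_rows --pt "0 0 0.6 0 0 0 50" --pt "0 0 0 0 0 0 62" --pt "0 0 0 0 0 0 75" --pt "0 0 0 0 0 0 85" --pt "0 0 2 0 0 0 85" --pt "0 0 12 0 0 0 85" --pt "0 0 25 0 0 0 85" --pt "0 0 40 0 0 0 85"

```text
clock: 9.07
position: [0.4927, -0.3648, 0.1132]
tool_rot: [-0.621, 1.569, 2.52]
force: [0.9, -0.7, 0.3]
grip_width: 0.0851
```

```bash
python3 -c "
from h import *;jaw();save(np.hstack([grab('top','t2')[140:300,380:500],grab('scene','s2')[120:280,130:290]]),'m2',None,2.8)"
```

```text
t 9.07 pos [ 492.7 -364.8  113.2] x-axis [-0.001  0.001 -1.   ] jaw deg -90.02 F [ 0.9 -0.7  0.3] M [-0.04  0.    0.02] w 85.1 q [ 0.61  0.65 -0.11  1.72  0.09  0.78 -1.11]
```

Emit:
play_rows --pt "0 8 25 0 0 0 85" --pt "0 18 25 0 0 0 85" --pt "0 26 25 0 0 0 50" --pt "6.2 28.2 31 0 0 7.66 50" --pt "6.2 28.2 31 0 0 7.66 50" --pt "6.2 28.2 0 0 0 7.66 50" --pt "6.2 28.2 0 0 0 7.66 50" --pt "6.2 28.2 0 0 0 7.66 50"

```text
clock: 10.18
position: [0.5241, -0.1712, 0.25]
tool_rot: [1.903, 1.57, -0.566]
force: [0.1, 0.7, -0.6]
grip_width: 0.0499
```

Emit:
play_rows --pt "6.2 28.2 0 0 0 7.66 50" --pt "6.2 28.2 0 0 0 7.66 50" --pt "6.2 28.2 0 0 0 7.66 50" --pt "6.2 28.2 0 0 0 7.66 50" --pt "6.2 28.2 0 0 0 7.66 50" --pt "6.2 28.2 0 0 0 7.66 50" --pt "6.2 28.2 0 0 0 7.66 50" --pt "6.2 28.2 0 0 0 7.66 50"

```text
clock: 11.18
position: [0.5737, 0.0542, 0.2499]
tool_rot: [0.702, 1.57, -0.698]
force: [0.7, -0.8, -0.2]
grip_width: 0.05
```

```bash
python3 -c "
from h import *;jaw();save(np.hstack([grab('top','t3')[120:260,240:500],np.zeros((140,4,3),np.uint8)]),'m3',None,3);
s=grab('scene','s3',(130,110,430,290),2.6)"
```

```text
t 11.18 pos [573.7  54.2 249.9] x-axis [ 0. -0. -1.] jaw deg 9.8 F [ 0.7 -0.8 -0.2] M [-0.01 -0.01  0.  ] w 50.0 q [ 0.23  0.48 -0.6   1.69  0.3   1.07 -0.29]
```

View pics/s3.png

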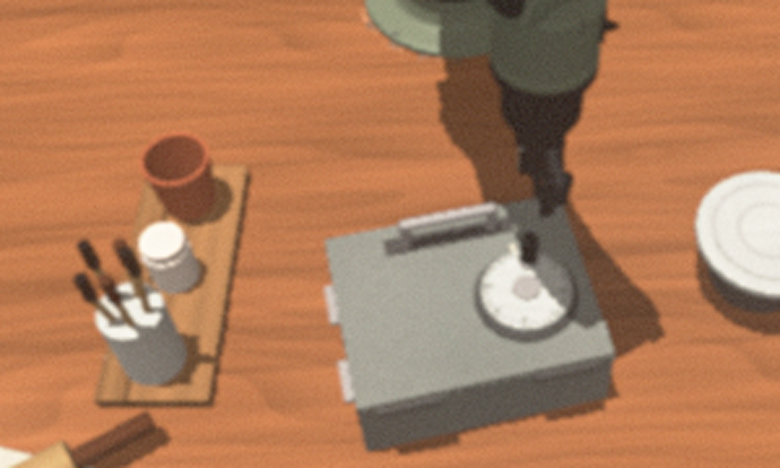

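Picture s3 shows the jar upright in mid-board and the knob top at about (530,235) in the crop. I'll cross-check the knob with it and work out the crank rows.

```bash
cat > crank.py <<'E'
from h import *
import sys
# args: cx cy r(mm) start_deg(world) then list of step degs ; from commanded point on circle
def rows(c,r,a0,steps,p0=None):
    a=a0; p=np.array(p0 if p0 is not None else c+r*np.array([np.cos(np.radians(a)),np.sin(np.radians(a))])); out=[]
    for s in steps:
        a+=s; q=c+r*np.array([np.cos(np.radians(a)),np.sin(np.radians(a))])
        d=np.round(q-p,1); p=p+d; out.append([float(d[0]),float(d[1]),0,0,0,0,10])
    return out,a,p
E
python3 -c "
from h import *
k=ray('scene',130+530/2.6,110+235/2.6,.1705);print(k)
for z in (.1265,):print('face',ray('scene',130+526/2.6,110+289/2.6,.1305))
"
```

```text
[0.56943071 0.05613969 0.1705    ]
face [0.61268519 0.04902491 0.1305    ]
```

Emit:
play_rows --pt "0 0 -20 0 0 0 50" --pt "0 0 -25 0 0 0 50" --pt "0 0 -25 0 0 0 50" --pt "0 0 -20 0 0 0 50" --pt "0 0 -14 0 0 0 50" --pt "0 0 -9 0 0 0 50"

```text
clock: 12.02
position: [0.5736, 0.0531, 0.1361]
tool_rot: [-0.26, 1.571, -1.665]
force: [-0.3, 0.6, 0.1]
grip_width: 0.0503
```

Emit:
play_rows --pt "0 0 0 0 0 0 35" --pt "0 0 0 0 0 0 10" --pt "0 0 0 0 0 0 10" --pt "0 0 0 0 0 0 10" --grip_force 30

```text
clock: 12.52
position: [0.574, 0.0536, 0.1369]
tool_rot: [1.489, 1.57, 0.085]
force: [-0.8, -0.2, 5.5]
grip_width: 0.0195
```

```bash
python3 -c "
from h import *;jaw()"
```

```text
t 12.53 pos [574.   53.6 136.9] x-axis [ 0.001  0.    -1.   ] jaw deg 9.55 F [-0.8 -0.2  5.5] M [-0.    0.08  0.01] w 19.5 q [ 0.19  0.61 -0.54  1.8   0.41  0.85 -0.38]
```

```bash
python3 -c "
from crank import *
o,a,p=rows(np.array([609.8,48.9]),36,172,[-9.4]+[-18]*44+[-9],[574,54])
for i in range(0,48,8):print(o[i:i+8])
print(a,p)"
```

```text
[[1.4, 5.7, 0, 0, 0, 0, 10], [5.1, 10.1, 0, 0, 0, 0, 10], [7.8, 8.0, 0, 0, 0, 0, 10], [10.0, 5.2, 0, 0, 0, 0, 10], [11.1, 1.9, 0, 0, 0, 0, 10], [11.2, -1.6, 0, 0, 0, 0, 10], [10.1, -5.1, 0, 0, 0, 0, 10], [8.0, -7.8, 0, 0, 0, 0, 10]]
[[5.2, -10.0, 0, 0, 0, 0, 10], [1.9, -11.1, 0, 0, 0, 0, 10], [-1.6, -11.2, 0, 0, 0, 0, 10], [-5.1, -10.1, 0, 0, 0, 0, 10], [-7.8, -8.0, 0, 0, 0, 0, 10], [-10.0, -5.2, 0, 0, 0, 0, 10], [-11.1, -1.9, 0, 0, 0, 0, 10], [-11.2, 1.6, 0, 0, 0, 0, 10]]
[[-10.1, 5.1, 0, 0, 0, 0, 10], [-8.0, 7.8, 0, 0, 0, 0, 10], [-5.2, 10.0, 0, 0, 0, 0, 10], [-1.9, 11.1, 0, 0, 0, 0, 10], [1.6, 11.2, 0, 0, 0, 0, 10], [5.1, 10.1, 0, 0, 0, 0, 10], [7.8, 8.0, 0, 0, 0, 0, 10], [10.0, 5.2, 0, 0, 0, 0, 10]]
[[11.1, 1.9, 0, 0, 0, 0, 10], [11.2, -1.6, 0, 0, 0, 0, 10], [10.1, -5.1, 0, 0, 0, 0, 10], [8.0, -7.8, 0, 0, 0, 0, 10], [5.2, -10.0, 0, 0, 0, 0, 10], [1.9, -11.1, 0, 0, 0, 0, 10], [-1.6, -11.2, 0, 0, 0, 0, 10], [-5.1, -10.1, 0, 0, 0, 0, 10]]
[[-7.8, -8.0, 0, 0, 0, 0, 10], [-10.0, -5.2, 0, 0, 0, 0, 10], [-11.1, -1.9, 0, 0, 0, 0, 10], [-11.2, 1.6, 0, 0, 0, 0, 10], [-10.1, 5.1, 0, 0, 0, 0, 10], [-8.0, 7.8, 0, 0, 0, 0, 10], [-5.2, 10.0, 0, 0, 0, 0, 10], [-1.9, 11.1, 0, 0, 0, 0, 10]]
[[1.6, 11.2, 0, 0, 0, 0, 10], [5.1, 10.1, 0, 0, 0, 0, 10], [7.8, 8.0, 0, 0, 0, 0, 10], [10.0, 5.2, 0, 0, 0, 0, 10], [11.1, 1.9, 0, 0, 0, 0, 10], [5.7, -0.4, 0, 0, 0, 0, 10]]
-638.4 [615.1  84.5]
```

Emit:
play_rows --pt "1.4 5.7 0 0 0 0 10" --pt "5.1 10.1 0 0 0 0 10" --pt "7.8 8.0 0 0 0 0 10" --pt "10.0 5.2 0 0 0 0 10"

```text
clock: 13.02
position: [0.5984, 0.0826, 0.1369]
tool_rot: [0.834, 1.57, -0.57]
force: [0.7, -5.1, 5.5]
grip_width: 0.0193
```

Emit:
play_rows --pt "11.1 1.9 0 0 0 0 10" --pt "11.2 -1.6 0 0 0 0 10" --pt "10.1 -5.1 0 0 0 0 10" --pt "8.0 -7.8 0 0 0 0 10" --pt "5.2 -10.0 0 0 0 0 10"

```text
clock: 13.65
position: [0.6438, 0.06, 0.1369]
tool_rot: [2.215, 1.57, 0.811]
force: [-5.6, -0.8, 8.8]
grip_width: 0.019
```

Emit:
play_rows --pt "1.9 -11.1 0 0 0 0 10" --pt "-1.6 -11.2 0 0 0 0 10" --pt "-5.1 -10.1 0 0 0 0 10" --pt "-7.8 -8.0 0 0 0 0 10" --pt "-10.0 -5.2 0 0 0 0 10"

```text
clock: 14.28
position: [0.6214, 0.014, 0.1369]
tool_rot: [1.584, 1.569, 0.18]
force: [0.8, 2.9, 4.6]
grip_width: 0.0195
```

Emit:
play_rows --pt "-11.1 -1.9 0 0 0 0 10" --pt "-11.2 1.6 0 0 0 0 10" --pt "-10.1 5.1 0 0 0 0 10" --pt "-8.0 7.8 0 0 0 0 10" --pt "-5.2 10.0 0 0 0 0 10"

```text
clock: 14.9
position: [0.5754, 0.0365, 0.1369]
tool_rot: [0.799, 1.57, -0.605]
force: [4.2, -2.3, 5.1]
grip_width: 0.0194
```

Emit:
play_rows --pt "-1.9 11.1 0 0 0 0 10" --pt "1.6 11.2 0 0 0 0 10" --pt "5.1 10.1 0 0 0 0 10" --pt "7.8 8.0 0 0 0 0 10" --pt "10.0 5.2 0 0 0 0 10" --pt "11.1 1.9 0 0 0 0 10" --pt "11.2 -1.6 0 0 0 0 10" --pt "10.1 -5.1 0 0 0 0 10"

```text
clock: 15.9
position: [0.6303, 0.0779, 0.1368]
tool_rot: [-1.348, 1.57, -2.751]
force: [-5.9, -1.3, 11.3]
grip_width: 0.019
```

Emit:
play_rows --pt "8.0 -7.8 0 0 0 0 10" --pt "5.2 -10.0 0 0 0 0 10" --pt "1.9 -11.1 0 0 0 0 10" --pt "-1.6 -11.2 0 0 0 0 10" --pt "-5.1 -10.1 0 0 0 0 10" --pt "-7.8 -8.0 0 0 0 0 10" --pt "-10.0 -5.2 0 0 0 0 10" --pt "-11.1 -1.9 0 0 0 0 10"

```text
clock: 16.9
position: [0.6103, 0.0121, 0.137]
tool_rot: [1.433, 1.569, 0.028]
force: [4.1, 4.0, 4.5]
grip_width: 0.0193
```

Emit:
play_rows --pt "-11.2 1.6 0 0 0 0 10" --pt "-10.1 5.1 0 0 0 0 10" --pt "-8.0 7.8 0 0 0 0 10" --pt "-5.2 10.0 0 0 0 0 10" --pt "-1.9 11.1 0 0 0 0 10" --pt "1.6 11.2 0 0 0 0 10" --pt "5.1 10.1 0 0 0 0 10"

```text
clock: 17.77
position: [0.58, 0.0691, 0.1368]
tool_rot: [-0.084, 1.57, -1.488]
force: [1.7, -5.5, 7.3]
grip_width: 0.0191
```

```bash
python3 -c "
from h import *;jaw()"
```

```text
t 17.77 pos [580.   69.1 136.8] x-axis [ 0.    -0.001 -1.   ] jaw deg 9.54 F [ 1.7 -5.5  7.3] M [-1.25 -0.5  -0.03] w 19.1 q [ 0.16  0.62 -0.54  1.77  0.41  0.86 -0.41]
```

Emit:
play_rows --pt "7.8 8.0 0 0 0 0 10" --pt "10.0 5.2 0 0 0 0 10" --pt "11.1 1.9 0 0 0 0 10" --pt "5.7 -0.4 0 0 0 0 10" --pt "0 0 0 0 0 0 10"

```text
clock: 18.4
position: [0.6152, 0.0838, 0.1369]
tool_rot: [1.023, 1.57, -0.382]
force: [0.6, -1.1, 8.8]
grip_width: 0.0191
```

```bash
python3 -c "
from h import *;jaw();a=grab('top','t4')[145:215,258:328];b=grab('scene','s4')[165:235,295:365];save(np.hstack([a,b]),'m4',None,5.6)"
```

```text
t 18.4 pos [615.2  83.8 136.9] x-axis [ 0.001 -0.    -1.   ] jaw deg 9.54 F [ 0.6 -1.1  8.8] M [-0.33 -0.08 -0.01] w 19.1 q [ 0.12  0.67 -0.54  1.67  0.41  0.91 -0.41]
```

View pics/m4.png

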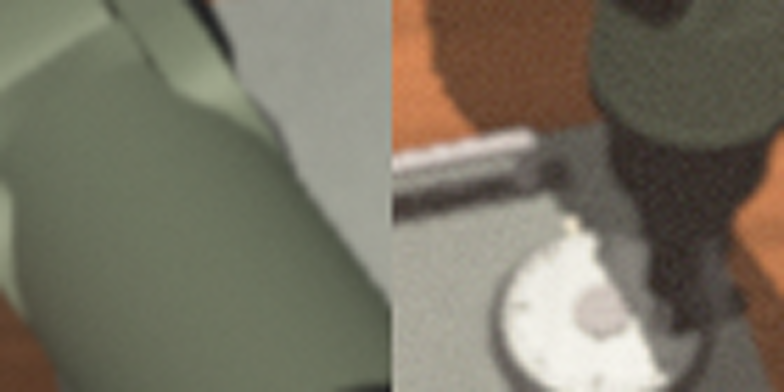

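The top view is blocked by the arm. The scene view shows the knob in the fingers on the box's +y side. Telemetry puts the knob at 81.3° against the wanted 81.6°, so the dial is at 28.

```bash
python3 -c "
from crank import *
o,a,p=rows(np.array([609.8,48.6]),36,81.6,[9]+[18]*22,[615.1,84.3])
for i in range(0,24,8):print([x[:2] for x in o[i:i+8]])
print(a,p)
o,a,p=rows(np.array([609.8,48.6]),36,a,[-18]*6,p)
print([x[:2] for x in o],a,p)"
```

```text
[[-5.7, 0.3], [-11.1, -1.9], [-10.0, -5.2], [-7.8, -8.0], [-5.1, -10.1], [-1.6, -11.2], [1.9, -11.1], [5.2, -10.0]]
[[8.0, -7.8], [10.1, -5.1], [11.2, -1.6], [11.1, 1.9], [10.0, 5.2], [7.8, 8.0], [5.1, 10.1], [1.6, 11.2]]
[[-1.9, 11.1], [-5.2, 10.0], [-8.0, 7.8], [-10.1, 5.1], [-11.2, 1.6], [-11.1, -1.9], [-10.0, -5.2]]
486.6 [588.3  77.5]
[[10.0, 5.2], [11.1, 1.9], [11.2, -1.6], [10.1, -5.1], [8.0, -7.8], [5.2, -10.0]] 378.6 [643.9  60.1]
```

Emit:
play_rows --pt "-5.7 0.3 0 0 0 0 10" --pt "-11.1 -1.9 0 0 0 0 10" --pt "-10.0 -5.2 0 0 0 0 10" --pt "-7.8 -8.0 0 0 0 0 10" --pt "-5.1 -10.1 0 0 0 0 10" --pt "-1.6 -11.2 0 0 0 0 10" --pt "1.9 -11.1 0 0 0 0 10" --pt "5.2 -10.0 0 0 0 0 10"

```text
clock: 19.5
position: [0.5806, 0.0266, 0.1369]
tool_rot: [1.568, 1.57, 0.164]
force: [3.1, 3.2, 7.0]
grip_width: 0.0196
```

Emit:
play_rows --pt "8.0 -7.8 0 0 0 0 10" --pt "10.1 -5.1 0 0 0 0 10" --pt "11.2 -1.6 0 0 0 0 10" --pt "11.1 1.9 0 0 0 0 10" --pt "10.0 5.2 0 0 0 0 10" --pt "7.8 8.0 0 0 0 0 10" --pt "5.1 10.1 0 0 0 0 10" --pt "1.6 11.2 0 0 0 0 10"

```text
clock: 20.5
position: [0.6458, 0.0486, 0.1369]
tool_rot: [0.673, 1.57, -0.731]
force: [-4.5, -1.3, 10.8]
grip_width: 0.0192
```

Emit:
play_rows --pt "-1.9 11.1 0 0 0 0 10" --pt "-5.2 10.0 0 0 0 0 10" --pt "-8.0 7.8 0 0 0 0 10" --pt "-10.1 5.1 0 0 0 0 10" --pt "-11.2 1.6 0 0 0 0 10" --pt "-11.1 -1.9 0 0 0 0 10" --pt "-10.0 -5.2 0 0 0 0 10" --pt "0 0 0 0 0 0 10"

```text
clock: 21.5
position: [0.5875, 0.0767, 0.1369]
tool_rot: [0.297, 1.57, -1.107]
force: [-0.8, -1.1, 8.2]
grip_width: 0.0188
```

```bash
python3 -c "
from h import *;jaw()"
```

```text
t 21.5 pos [587.5  76.7 136.9] x-axis [ 0.    -0.001 -1.   ] jaw deg 9.54 F [-0.8 -1.1  8.2] M [-0.15  0.23  0.03] w 18.8 q [ 0.14  0.63 -0.54  1.75  0.41  0.87 -0.42]
```

Emit:
play_rows --pt "10.0 5.2 0 0 0 0 10" --pt "11.1 1.9 0 0 0 0 10" --pt "11.2 -1.6 0 0 0 0 10" --pt "10.1 -5.1 0 0 0 0 10" --pt "8.0 -7.8 0 0 0 0 10" --pt "5.4 -9.8 0 0 0 0 10" --pt "0 0 0 0 0 0 10"

```text
clock: 22.38
position: [0.6441, 0.0589, 0.1369]
tool_rot: [0.259, 1.57, -1.146]
force: [-1.9, -1.6, 9.3]
grip_width: 0.0195
```

```bash
python3 -c "
from h import *;jaw()"
```

```text
t 22.38 pos [644.1  58.9 136.9] x-axis [ 0.    -0.001 -1.   ] jaw deg 9.49 F [-1.9 -1.6  9.3] M [-0.39  0.31  0.03] w 19.5 q [ 0.16  0.71 -0.53  1.6   0.42  0.95 -0.35]
```

Emit:
play_rows --pt "0 0 0 0 0 0 30" --pt "0 0 0 0 0 0 50" --pt "0 0 10 0 0 0 50" --pt "0 0 25 0 0 0 50" --pt "0 0 35 0 0 0 50" --pt "-20 -15 8 0 0 0 50" --pt "-25.5 -19.2 0 0 0 0 50" --pt "-25 -19 0 0 0 0 50"

```text
clock: 23.38
position: [0.5725, 0.0064, 0.2151]
tool_rot: [1.17, 1.57, -0.234]
force: [0.8, -0.4, -0.1]
grip_width: 0.0497
```

Emit:
play_rows --pt "-25 -19 0 0 0 0 50" --pt "-20 -15 0 0 0 0 50" --pt "-6 -4 -5 0 0 0 50" --pt "0 0 -20 0 0 0 50" --pt "0 0 -25 0 0 0 50" --pt "0 0 -22 0 0 0 50" --pt "0 0 -11 0 0 0 50" --pt "0 0 -6 0 0 0 50"

```text
clock: 24.38
position: [0.5225, -0.0308, 0.1252]
tool_rot: [-2.839, 1.571, 2.04]
force: [0.3, 0.4, 0.4]
grip_width: 0.0501
```

```bash
python3 -c "
from h import *;jaw();a=grab('top','t5')[130:240,250:380];b=grab('scene','s5')[150:260,245:375];save(np.hstack([a,b]),'m5',None,3)"
```

```text
t 24.38 pos [522.5 -30.8 125.2] x-axis [-0.  0. -1.] jaw deg 9.58 F [0.3 0.4 0.4] M [0.02 0.06 0.06] w 50.1 q [ 0.34  0.56 -0.54  1.94  0.41  0.75 -0.26]
```

View pics/m5.png

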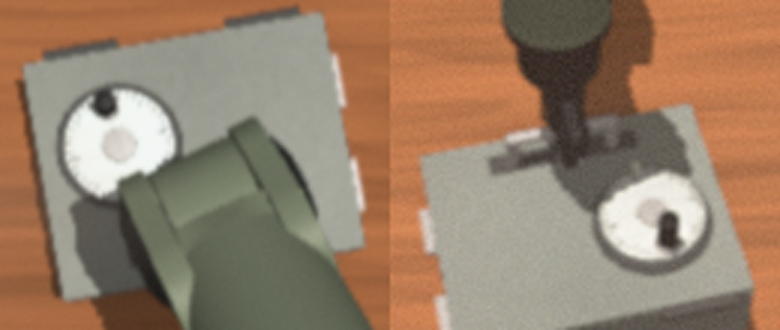

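Picture m5 shows the fingers straddling the middle of the bar and the knob at the back of the dial at (106,103), as expected for 21. I'll grip and check the dial angle.

Emit:
play_rows --pt "0 0 0 0 0 0 20" --pt "0 0 0 0 0 0 5" --pt "0 0 0 0 0 0 5" --pt "0 0 0 0 0 0 5" --grip_force 45

```text
clock: 24.98
position: [0.5218, -0.0314, 0.1259]
tool_rot: [-0.954, 1.57, -2.358]
force: [-6.9, -0.1, 9.8]
grip_width: 0.0116
```

```bash
python3 -c "
from h import *;jaw()
k=ray('top',250+106.5/3-.5,130+103.5/3-.5,.1705)[:2]-[.6098,.0486]
print(np.hypot(*k),np.degrees(np.arctan2(k[1],k[0])))"
```

```text
t 24.98 pos [521.8 -31.4 125.9] x-axis [-0.001 -0.001 -1.   ] jaw deg 9.54 F [-6.9 -0.1  9.8] M [-0.08  1.4   0.03] w 11.6 q [ 0.35  0.55 -0.54  1.94  0.41  0.75 -0.26]
0.03353711115548846 16.657645297610742
```

Emit:
play_rows --pt "-0.3 2 0 0 0 0 5" --pt "-0.7 4 0 0 0 0 5" --pt "-0.7 4 0 0 0 0 5"

```text
clock: 25.35
position: [0.5202, -0.0218, 0.1259]
tool_rot: [-0.508, 1.569, -1.912]
force: [-4.9, -3.5, 10.3]
grip_width: 0.0112
```

Emit:
play_rows --pt "-0.7 4 0 0 0 0 5" --pt "-0.7 4 0 0 0 0 5" --pt "-0.5 3 0 0 0 0 5" --pt "0 0 0 0 0 0 5"

```text
clock: 25.85
position: [0.5182, -0.0104, 0.1259]
tool_rot: [-0.752, 1.57, -2.156]
force: [-5.3, -0.3, 9.1]
grip_width: 0.0111
```

```bash
python3 -c "
from h import *;jaw()
# lid rows: bar about hinge, tool tilting with fraction
yaw=np.radians(9.6);n=np.array([np.cos(yaw),np.sin(yaw)])
r=np.hypot(190,45);a0=np.arctan2(45,-190)
S=[2,3,4]+[5]*11+[4,2]; th=0;p=np.array([r*np.cos(a0),r*np.sin(a0)])
ph=0;g=24
# TCP is g ahead of bar along tool axis; tilt about box y by phi (lid-like rotation: +rot about +y_box turns -x to +z)
def off(phi): return g*np.array([-np.sin(phi),-np.cos(phi)])
rows=[];P=p+off(0);acc=np.zeros(3)
for s in S:
    th+=s; ph=np.radians(th*25/70)
    b=np.array([r*np.cos(a0-np.radians(th)),r*np.sin(a0-np.radians(th))])+off(ph)
    d=b-P
    w=s*25/70
    row=np.array([*(n*d[0]),d[1]]);rr=np.round(row+acc,1);acc+=row-rr;P=b
    rows.append([*map(float,rr),*[round(float(x),2) for x in (-np.sin(yaw)*w,np.cos(yaw)*w)]])
print(sum(S));
for i in range(0,18,8):print(rows[i:i+8])
"
```

```text
t 25.85 pos [518.2 -10.4 125.9] x-axis [-0.001 -0.001 -1.   ] jaw deg 9.55 F [-5.3 -0.3  9.1] M [-0.14  1.38 -0.03] w 11.1 q [ 0.31  0.55 -0.54  1.95  0.41  0.75 -0.3 ]
70
[[1.4, 0.2, 6.6, -0.12, 0.7], [2.4, 0.4, 9.8, -0.18, 1.06], [4.1, 0.7, 12.8, -0.24, 1.41], [6.3, 1.1, 15.5, -0.3, 1.76], [7.7, 1.3, 14.9, -0.3, 1.76], [8.8, 1.5, 14.1, -0.3, 1.76], [10.0, 1.7, 13.2, -0.3, 1.76], [11.2, 1.9, 12.2, -0.3, 1.76]]
[[12.1, 2.0, 11.1, -0.3, 1.76], [13.0, 2.2, 10.1, -0.3, 1.76], [13.8, 2.4, 8.7, -0.3, 1.76], [14.5, 2.4, 7.5, -0.3, 1.76], [15.1, 2.6, 6.1, -0.3, 1.76], [15.5, 2.6, 4.8, -0.3, 1.76], [12.7, 2.1, 2.7, -0.24, 1.41], [6.4, 1.1, 1.1, -0.12, 0.7]]
[]
```

Emit:
play_rows --pt "1.4 0.2 6.6 -0.12 0.7 0 5" --pt "2.4 0.4 9.8 -0.18 1.06 0 5" --pt "4.1 0.7 12.8 -0.24 1.41 0 5"

```text
clock: 26.22
position: [0.5255, -0.0091, 0.1544]
tool_rot: [-1.576, 1.511, -2.98]
force: [0.5, -0.5, -17.4]
grip_width: 0.0115
```

```bash
python3 -c "
from h import *;jaw()"
```

```text
t 26.23 pos [525.5  -9.1 154.4] x-axis [-0.059 -0.01  -0.998] jaw deg 9.56 F [  0.5  -0.5 -17.4] M [-0.17 -0.18 -0.01] w 11.5 q [ 0.31  0.55 -0.56  1.86  0.36  0.9  -0.26]
```

The lid is lifting with about 17 N, as expected, so I'll continue.

Emit:
play_rows --pt "6.3 1.1 15.5 -0.3 1.76 0 5" --pt "7.7 1.3 14.9 -0.3 1.76 0 5" --pt "8.8 1.5 14.1 -0.3 1.76 0 5" --pt "10.0 1.7 13.2 -0.3 1.76 0 5" --pt "11.2 1.9 12.2 -0.3 1.76 0 5"

```text
clock: 26.85
position: [0.5686, -0.0018, 0.2246]
tool_rot: [-1.57, 1.352, -2.974]
force: [-12.6, -1.8, -9.6]
grip_width: 0.0113
```

Emit:
play_rows --pt "12.1 2.0 11.1 -0.3 1.76 0 5" --pt "13.0 2.2 10.1 -0.3 1.76 0 5" --pt "13.8 2.4 8.7 -0.3 1.76 0 5" --pt "14.5 2.4 7.5 -0.3 1.76 0 5"

```text
clock: 27.35
position: [0.6221, 0.0073, 0.2636]
tool_rot: [-1.569, 1.227, -2.973]
force: [-20.1, -3.8, 11.7]
grip_width: 0.0113
```

Emit:
play_rows --pt "15.1 2.6 6.1 -0.3 1.76 0 5" --pt "15.5 2.6 4.8 -0.3 1.76 0 5" --pt "12.7 2.1 2.7 -0.24 1.41 0 5" --pt "6.4 1.1 1.1 -0.12 0.7 0 5" --pt "0 0 0 0 0 0 5"

```text
clock: 27.98
position: [0.6732, 0.016, 0.28]
tool_rot: [-1.57, 1.134, -2.974]
force: [-9.7, -1.9, 29.2]
grip_width: 0.0117
```

```bash
python3 -c "
from h import *;jaw()
a=grab('top','t6')[100:250,240:480];b=grab('scene','s6')[100:290,100:430];
s=telemetry.observe();M=Ro.from_euler('xyz',s['tool_rot']).as_matrix()
bar=np.array(s['position'])-.022*M[:,0]
h=np.array([.6013+.11*np.cos(.1676),-.0185+.11*np.sin(.1676),.1005]);d=bar-h
x=d[0]*np.cos(.1676)+d[1]*np.sin(.1676);print('lid deg',np.degrees(np.arctan2(45,-190)-np.arctan2(d[2],x)),np.hypot(x,d[2]))
save(b,'m6',None,2.2)"
```

```text
t 27.98 pos [673.2  16.  280. ] x-axis [-0.417 -0.071 -0.906] jaw deg 9.56 F [-9.7 -1.9 29.2] M [-0.78  4.14  0.02] w 11.7 q [ 0.08  0.88 -0.49  0.92  0.31  1.84 -0.15]
lid deg 69.80743198270726 0.20095830936093603
```

View pics/m6.png

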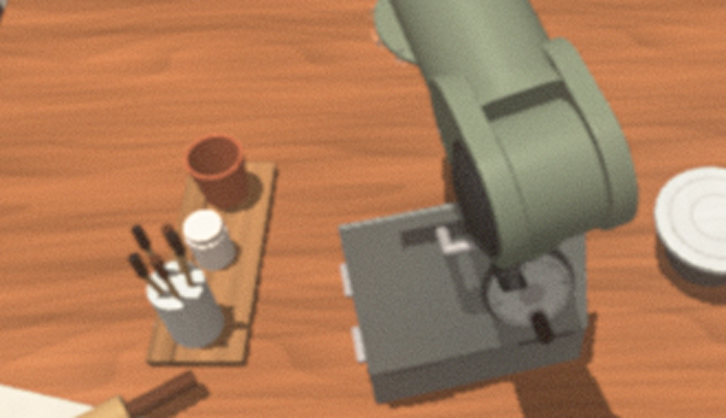

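Picture m6 shows the lid standing up, with the jar, cup, can and wheel where they were. I'll release with a narrow opening and draw back along the tool axis.

Emit:
play_rows --pt "0 0 0 0 0 0 18" --pt "0 0 0 0 0 0 25" --pt "2 0.3 4.5 0 0 0 25" --pt "4 0.7 9 0 0 0 25" --pt "5 0.9 13 0.1 -0.6 0 25"

```text
clock: 28.7
position: [0.685, 0.018, 0.3037]
tool_rot: [-1.569, 1.145, -2.973]
force: [0.0, 0.4, -0.0]
grip_width: 0.025
```

```bash
python3 -c "
from h import *;jaw()"
```

```text
t 28.7 pos [685.   18.  303.7] x-axis [-0.407 -0.069 -0.911] jaw deg 9.56 F [ 0.   0.4 -0. ] M [ 0.05 -0.42  0.01] w 25.0 q [ 0.05  0.88 -0.46  0.84  0.3   1.9  -0.13]
```

Emit:
play_rows --pt "2 0.3 10 0.17 -1 0 25" --pt "2 0.3 14 0.25 -1.5 0 25" --pt "0 0 18 0.34 -2 0 25" --pt "0 0 20 0.5 -3 0 25" --pt "0 0 20 0.5 -3 0 25" --pt "-10 0 20 0.5 -3 0 25" --pt "-25 0 20 0.5 -3 0 25" --pt "-35 0 10 0.5 -3 0 25"

```text
clock: 29.7
position: [0.6179, 0.0186, 0.4369]
tool_rot: [-1.548, 1.495, -2.952]
force: [0.8, -0.6, 1.3]
grip_width: 0.0252
```

```bash
python3 -c "
from h import *;jaw()"
```

```text
t 29.7 pos [617.9  18.6 436.9] x-axis [-0.074 -0.014 -0.997] jaw deg 9.52 F [ 0.8 -0.6  1.3] M [ 0.02 -0.14  0.02] w 25.2 q [ 0.2   0.47 -0.55  1.21  0.23  1.6  -0.14]
```

Emit:
play_rows --pt "-30 10 0 0 0 0 25" --pt "-30 20 0 0 0 0 25" --pt "-30 25 0 0 0 0 25" --pt "-30 25 0 0 0 0 25" --pt "-20 20 0 0 0 0 25" --pt "0 0 0 0 0 0 25"

```text
clock: 30.45
position: [0.4773, 0.1198, 0.4366]
tool_rot: [-1.544, 1.493, -2.946]
force: [0.8, -0.3, 0.5]
grip_width: 0.0252
```

```bash
python3 -c "
from h import *;jaw()
a=grab('top','t7');b=grab('scene','s7')[100:300,100:480]
d=np.abs(a.astype(int)-np.load('pics/top0.npy')).max(2)
print('wheel diff',d[175:245,148:217].mean(),'cup',d[245:280,420:455].mean(),'can',d[160:193,425:470].mean())
save(np.vstack([a[100:290,110:490],b]),'m7',None,1.5)"
```

```text
t 30.45 pos [477.3 119.8 436.6] x-axis [-0.076 -0.015 -0.997] jaw deg 9.67 F [ 0.8 -0.3  0.5] M [-0.01 -0.08  0.01] w 25.2 q [ 0.14  0.24 -0.63  1.54  0.12  1.49 -0.32]
wheel diff 50.20600414078675 cup 3.1885714285714286 can 3.113131313131313
```

View pics/m7.png

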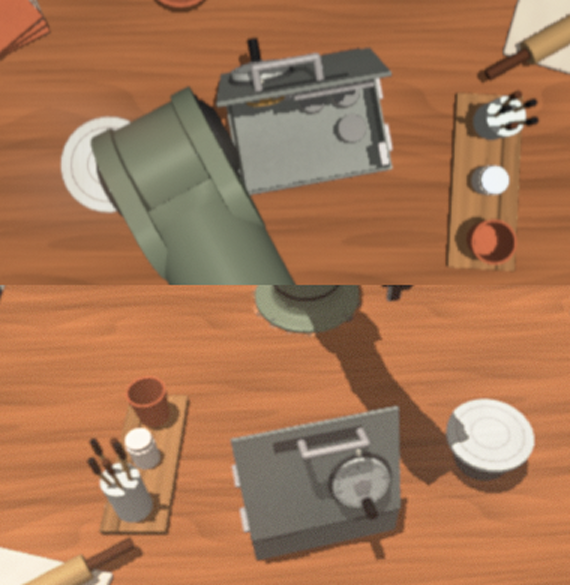

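```bash
python3 -c "
from h import *
h=np.array([.6013+.11*np.cos(.1676),-.0185+.11*np.sin(.1676),.1005])
for th in (55,60,65,70,75):
    a=np.radians(166.7-th);x=.195*np.cos(a);z=.195*np.sin(a)
    p=h+[x*.986-.021*.167,x*.167+.021*.986,z]
    print(th,(proj('top',p)-[110,100])*1.5,(proj('scene',p)-[100,100])*1.5+[0,285])
workorder.job_done()"
```

```text
55 [[290.43918876  91.1386714 ]] [[328.26919023 431.5687712 ]]
60 [[288.63419574  80.81444103]] [[330.63934366 437.40898862]]
65 [[286.77926017  70.28658734]] [[333.12875281 444.11276731]]
70 [[284.89464669  59.67081897]] [[335.71531904 451.64141101]]
75 [[283.00131025  49.08558142]] [[338.37400171 459.94135805]]
the job is handed in; nothing more can be done
```

The lockbox is open and the job is handed in. It took about 30.5 s of the 72 s allowed.

- **Jar:** I stood it upright on the middle of the ware board, at x 0.493, y -0.365. The contact force on setting it down was about 11–15 N. The last pictures show it upright between the cup and the brush can.
- **Dial:** I started from a reading of about 38, turned right 810° to 28, left 405° to 33, then right 108° to 21. At the stops the knob was within about 2° (0.2 division) of its mark. A top picture of the final stop agreed.
- **Bolt:** It slid freely by about 21 mm.
- **Lid:** It lifted with about 17 N and stayed up after release.
- **Last checks:**
  - The lid-angle readings disagree: the arm's position gave about 70°, while the last pictures, read by eye after release, give about 63–67°. All are above 60°.
  - The cup and can match the first picture.
  - The same comparison does not work for the banding wheel, because the arm covered part of it in the last top picture. I saw it in its place in both views, and the arm never touched it.
  - The arm touches nothing.

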